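# Lock the van-rack drawer for the road

### The arm

A 6-joint arm with a two-finger parallel gripper is mounted at the origin on the work surface. World frame = base frame: x ahead of the robot, y to its left, z up, the work surface at z = 0. Lengths are in m, angles in rad, forces in N, time in s.
With the tool pointing down it reaches from about 0.35 to 0.975 m from the base axis. Payload 4.9 kg.
Tool frame: the origin (TCP) lies midway between the tips of the shut fingers; the grasp point (between the pads) lies ctrl.tcp_to_grasp behind it (ctrl.tcp_to_grasp is the distance from the TCP to the grasp point, in m); z points along the fingers, y is the direction in which the jaws open and shut (so a half turn about z gives the same grasp; the last joint's range is limited). The gripper opens to 85 mm and grips with 20 to 120 N. Pads are 22 mm wide; open, the fingers measure 114 mm over their backs; the gripper's body (76 mm by 85 mm) begins 54 mm behind the grasp point. The pads swing forward as they close: fully open they stand 13 mm farther back than shut.
Start: joints at [1.082, 0.053, 1.613, -0, 1.476, -0.119], TCP at [0.226, 0.583, 0.231] pointing down, gripper open.
Joint ranges: [-3.01, 3.01], [-1.01, 2.22], [0.06, 2.58], [-1.02, 4.17], [0.09, 2.62], [-3.14, 3.14]. Speed limits (rad/s): [2.57, 2.57, 3.14, 3.14, 3.14, 3.14].

### API

Orientations are given as a rotation vector (axis times angle).
In Python, from station import ctrl, get_image, calibration, finish_job, models gives the robot as it stands.
- The arm moves only by the shell command python3 -m creep 'ROWS' [FORCE]. ROWS is JSON, a list of rows, each a list of 7 numbers: the opening, from 0 (shut) to 1 (fully open), then the shift along the tool's x, y, z in m, then the turn, a rotation vector about the tool's x, y, z in degrees. A call has 1 to 20 rows; each row shifts and turns the commanded pose from where the row before left it, along the tool's axes as they then stand; what a row does not reach is not made up. A row lasts 1/10 s, in which the tool goes at most 50 mm and 8.59 degrees, less where a joint would pass 70% of its speed; a pose out of reach is approached as far as the arm can. A call with a gripper value outside its range is refused whole. The fingers move at their own pace and stop on an object; FORCE is the grip in N (left out, the last holds). Time passes only in rows, so rows that do not move let the fingers close. It gives the time, the measured TCP pose, the force and the opening at its end, in the units of the state.
- ctrl.get_obs(): the state, without advancing time (a new reading comes with each control period).
- get_image(name): name is "side" or "top"; returns the picture (420x560x3 uint8, red, green, blue); there is no depth.
- calibration(name): a dict with "mtx" (3x3 intrinsics, pixels), "R" (3x3) and "t" (3): a world point X has camera coordinates R X + t. Camera axes: x right, y down, z forward; pixel columns grow to the right and rows downward; lengths in m; the calibration is good to about 2 mm. A picture is of the moment at which its call begins. calibration takes no time and is no camera call.
- finish_job(): hands the job in, once; it reports no verdict.
Trained networks look in the newest picture that a camera, given by its name, has taken for a name from the list of things; names that differ only in an ending like _2 or _b are one class to them, and where a whole thing is asked for, a point or a joint stands for the part that bears it (a point fixed in the world has none). Each returns a list of dicts, best first, with "conf" (0 to 1); they miss things now and then, are a little off and sometimes report something else, mostly with a low value. They report only what shows in the picture. A call takes as long as a camera call.
- models.search_frame(camera, name): "extent" ([left, top, right, bottom] in pixels, round what is visible of it).
The state is a dict: "t": time; "q": joint angles; "dq": joint speeds; "effort": joint torques, N m; "tool_pos": TCP position; "tool_rot": TCP orientation; "contact_force": force on the tool from outside, world axes, zero at the start; "wrist_torque": the same for the moment, N m; "opening": finger opening in m.
Only numpy, scipy, OpenCV 4.12 (cv2) and the standard library are available. Lean on these libraries where they do the work, as an engineer would, in place of code of your own. Each camera call takes 0.05 s, during which the arm holds its last target. There are 200 camera calls.

### The job

Make the drawer of the small rack ready for the road: slide it fully home, lock it with the push-push button on top of the rack, then give the handle a gentle outward tug so that the drawer bears against the bolt, and leave it shut and locked. The button clicks between locked and unlocked at every full press and looks the same in both, and it may be in either state now, so find out by feel; never force the button or ram the drawer against a bolt that is out, and leave the other things where they are.

Things in the scene. Friction and masses are not known exactly. Their poses are not given: they have to be found in the camera images.
- rack: Fixed grey steel rack bay, 220 deep (x) x 300 wide (y) x 112 high (mm), open at its front (-x). Origin: centre of its underside, on the table; +x points from the front to the back. Its top plate (12 thick) has low lips at the sides and back.
- drawer: Drawer in the rack, sliding out towards the rack's -x. Fully home its origin coincides with the rack's origin; drawn out by q it lies at x = -q in the rack's frame. Starts 50 to 95 mm out (range 0 to 140). Front panel 296 wide, 8 to 104 above the table, its front face 118 in front of the origin. Sliding friction about 1.5 N, no spring.
- handle (a point): Middle of the drawer's bar handle, a level round aluminium bar, 10 in diameter, 134 long (along y), 85 above the table, 45 mm in front of the front panel's face (40 clear between bar and panel), on two stems 62 mm either side of the middle. Axes as the drawer: +x is the push-home direction.
- rail (a point): Middle of the top edge of the drawer's steel catch rail: 5 thick, right across the drawer, 38.5 mm in front of the drawer's origin, 85 above the table. With the bolt down the rail cannot pass it: a drawer that is out stops 19 mm short of home, and a drawer that is home can be pulled out only about 4 mm. With the bolt up it passes freely.
- lock: Push-push lock fixed on the rack's top plate, 50 mm ahead of the rack's middle, within 75 mm either side of its middle line. Black housing 58 x 58 x 15 high with a round aluminium push button (28 in diameter) in its middle, pressed straight down. Origin: centre of the housing's underside (112 above the table). More than 24 N on it or its bolt does damage.
- button_top (a point): Centre of the button's upper face when not pressed, 34 mm above the lock's origin; a fixed point that does not move with the button. The button always springs back to this height. Only a full press to its stop (16.5 mm; less than about 15 may not click) followed by release changes the lock: bolt up becomes bolt down, bolt down becomes bolt up. Press and release slowly.
- bolt (a point): Hidden inside the lock: a fixed point on the axis of its vertical bolt (10 in diameter), at the underside of the rack's plate; it does not move with the bolt. Button feel, bolt up (unlocked): 4 N from the first millimetre, about 10 N before the stop. Bolt down (locked): first 8 mm free at 1 to 2 N, then stiff, 7 to 10 N, to the stop. A locked bolt rests with about 1 N on a keeper inside the rack.
- tape_measure: Bystander: black tape measure, 62 x 36 x 58 high, standing on the rack's top plate near its back. Origin: centre of its underside.
- screw_jar: Bystander: jar, 52 in diameter, 65 high, on the rack's top plate near its back. Origin: centre of its underside.
- screwdriver: Bystander: screwdriver, 200 long, lying on the table.
- wrench: Bystander: wrench, 180 long, lying on the table.
- mug: Bystander: white mug, 80 in diameter, 90 high, on the table.
- parts_bin: Bystander: green open bin, 140 x 100 x 70 high, on the table.
- hose_collar: Bystander: steel collar, 60 in diameter, 22 high, on the table.

How it is judged:
On the way, in this order (a step that is already met when the one before it is completed fails the run):
1. the drawer is fully home (within 3 mm) (x of drawer in the frame of rack above -0.003 m), for 0.2 s.
2. the locked drawer is tugged outward against the bolt with more than 3 N (it stands 2.5 to 8 mm out) (contact force between lock and drawer above 3 N and x of drawer in the frame of rack between -0.008 and -0.0025 m), for 0.1 s.
At the end, for the whole second after the job is handed in: The drawer is shut (drawn out less than 8 mm, the play of the bolt being 4 mm) and at rest, and the bolt is down: it bears on the rack's keeper with more than 0.3 N (x of drawer in the frame of rack above -0.008 m and contact force between lock and rack above 0.3 N and linear speed of drawer below 0.01 m/s); the robot touches nothing.
It fails at once if the button or its housing is pressed with more than 24 N (contact force between any of the fingers, the arm and lock above 24 N).
It fails at once if the drawer is rammed or pulled against the bolt with more than 24 N (contact force between lock and drawer above 24 N).
It fails at once if a bystander is moved more than 20 mm (distance of any of tape_measure, screw_jar, screwdriver, wrench, mug, parts_bin, hose_collar from where it was at the start of the episode above 0.02 m).
It also fails if it takes over 72 s, if anything falls off the work surface, if the arm or the gripper's body presses on something with over 40 N, if the wrist force passes 120 N, or if a joint passes its speed limit or range.

## Working session

There is one attempt and no reset: what is moved stays moved. The work goes in short steps, Python scripts to look and compute and a shell command to move; the robot and the scene stay as the last step left them, time stands still between calls to the robot, and variables do not carry over. Pictures are saved under pics/ and viewed, about 8 in all and at most 12, crops included, and the job is handed in when it is done.

```bash
ls; mkdir -p pics; python3 - <<'E'
from station import ctrl,get_image,calibration,models
import cv2,numpy as np
print(ctrl.get_obs(),ctrl.tcp_to_grasp)
ims=[]
for c in("side","top"):
    im=get_image(c);cv2.imwrite(f"pics/{c}0.png",im[:,:,::-1])
    k=calibration(c);print(c,k)
    for n in("rack","drawer","handle","lock","button_top","rail","tape_measure","screw_jar"):
        print(c,n,[(np.round(d["extent"]).tolist(),round(d["conf"],2)) for d in models.search_frame(c,n)[:2]])
E
```

```text
pics
{'t': 0.0, 'q': array([ 1.08202044e+00,  5.33605070e-02,  1.61432880e+00, -3.82006180e-05,
        1.47601304e+00, -1.18999277e-01]), 'dq': array([-0.00028887,  0.00021615,  0.00045397, -0.00036985, -0.00044248,
        0.00032724]), 'effort': array([-1.94888678e-03, -3.93687665e+01, -3.70172918e+01, -2.06074205e-04,
        7.02439065e-03,  3.12659074e-05]), 'tool_pos': array([0.2255846 , 0.58217981, 0.23003999]), 'tool_rot': array([-0.57742484, -3.08746444,  0.00317932]), 'contact_force': array([ 0.03324751,  0.34388868, -0.34535753]), 'wrist_torque': array([0.01001019, 0.0560957 , 0.01495953]), 'opening': 0.08564785137379902} 0.0187
side {'mtx': array([[447.52617861,   0.        , 277.32310033],
       [  0.        , 447.52617861, 204.56551331],
       [  0.        ,   0.        ,   1.        ]]), 'R': array([[ 0.75987147, -0.64979799, -0.01891891],
       [-0.46626175, -0.52450363, -0.71238749],
       [ 0.45298492,  0.55014409, -0.70153129]]), 't': array([-0.4787804 ,  0.40971073,  0.70459605])}
side rack [([192.0, 152.0, 391.0, 329.0], 0.88)]
side drawer [([190.0, 211.0, 3
[... 603 characters left out ...]
.        ]]), 'R': array([[ 0.01268942, -0.9996405 ,  0.02361898],
       [-0.98118969, -0.01699868, -0.19229622],
       [ 0.19262858, -0.02073458, -0.98105265]]), 't': array([-0.00292086,  0.65866915,  0.92824683])}
top rack [([214.0, 121.0, 357.0, 294.0], 0.79)]
top drawer [([229.0, 219.0, 360.0, 293.0], 0.95), ([280.0, 186.0, 307.0, 213.0], 0.68)]
top handle [([228.0, 218.0, 363.0, 291.0], 0.97)]
top lock [([280.0, 184.0, 311.0, 215.0], 0.96)]
top button_top [([282.0, 184.0, 310.0, 215.0], 0.97)]
top rail [([228.0, 220.0, 364.0, 296.0], 0.86), ([184.0, 233.0, 210.0, 306.0], 0.74)]
top tape_measure [([306.0, 128.0, 327.0, 162.0], 0.86)]
top screw_jar [([222.0, 145.0, 250.0, 173.0], 0.91)]
```

```bash
python3 - <<'E'
import cv2,numpy as np
a=cv2.imread("pics/top0.png");b=cv2.imread("pics/side0.png")
cv2.imwrite("pics/topc.png",cv2.resize(a[110:310,195:385],None,fx=3,fy=3,interpolation=cv2.INTER_CUBIC)[:600])
cv2.imwrite("pics/sidec.png",cv2.resize(b[140:340,170:410],None,fx=3,fy=3,interpolation=cv2.INTER_CUBIC))
E
```

```text
(no output)
```

View pics/top0.png

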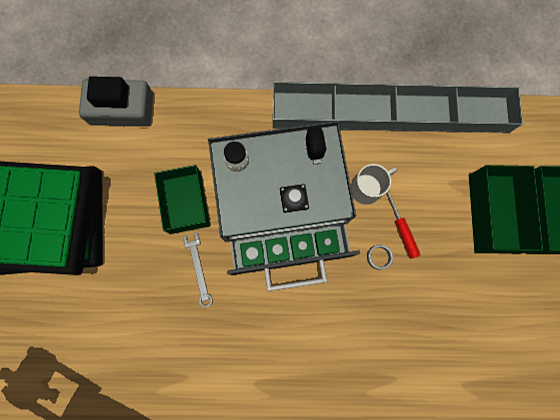

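View pics/topc.png

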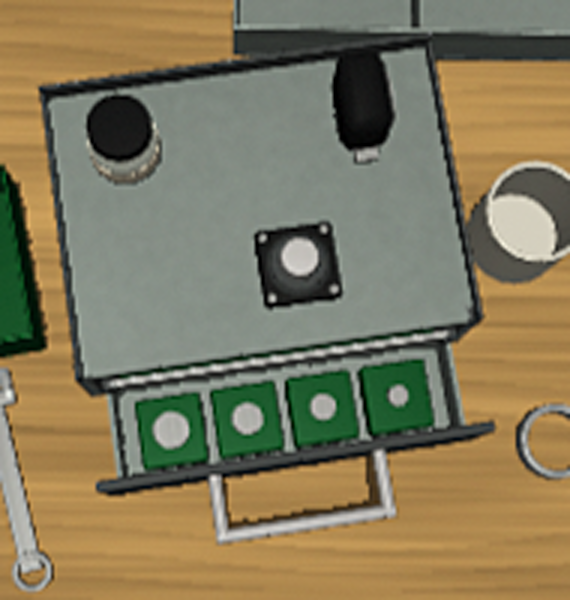

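View pics/sidec.png

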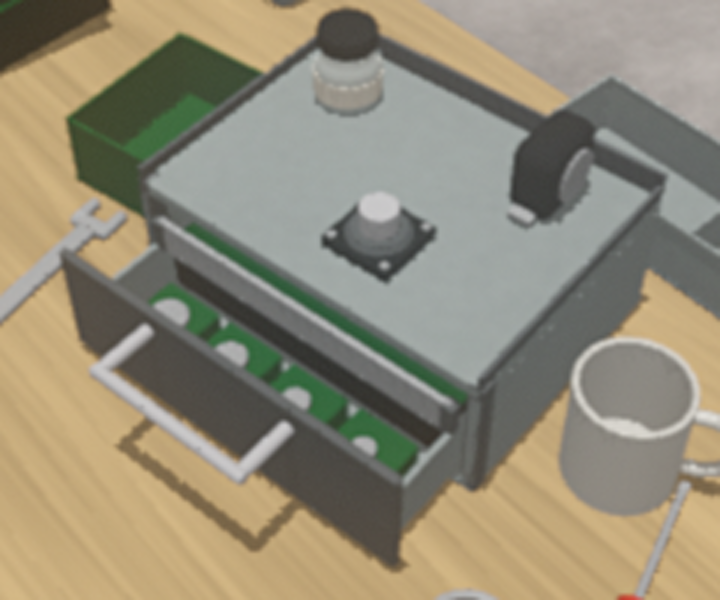

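The top view shows the rack, rotated about 8°. The button is at about (294,196), the handle bar runs from (270,288) to (325,280), and the drawer is well out. The tape and jar are at the back of the plate. The side view has the button at (297,209) and the handle ends at (203,263) and (250,298).

```bash
cat >h.py <<'E'
import numpy as np,cv2
from station import calibration
def P(c):
    k=calibration(c);return k["mtx"]@np.c_[k["R"],k["t"]]
def tri(top,side):
    X=cv2.triangulatePoints(P("top"),P("side"),np.array(top,float).reshape(2,1),np.array(side,float).reshape(2,1))
    return (X[:3]/X[3]).ravel()
def tc(p): return (195+(p[0]-1)/3,110+(p[1]-1)/3)
def sc(p): return (170+(p[0]-1)/3,140+(p[1]-1)/3)
def proj(c,X):
    u=P(c)@np.r_[X,1];return u[:2]/u[2]
E
python3 - <<'E'
from h import *
D={"button":((298,257),(380,207)),"hL":((222,536),(98,370)),"hR":((391,512),(240,474)),"pL":((100,487),(65,253)),"pR":((492,428),(402,478)),
"rackFL":((85,388),(147,180)),"rackFR":((478,318),(478,382))}
X={}
for n,(a,b) in D.items():
    X[n]=tri(tc(a),sc(b));print(n,X[n].round(4))
for a,b in(("hL","hR"),("pL","pR"),("rackFL","rackFR")):
    d=X[a]-X[b];print(a,np.linalg.norm(d),"yaw",np.degrees(np.arctan2(-d[0],d[1])))
E
```

```text
button [ 0.6669 -0.0205  0.1424]
hL [0.4681 0.0313 0.0861]
hR [ 0.4875 -0.0931  0.0875]
pL [0.5022 0.12   0.1019]
pR [ 0.5504 -0.1668  0.1036]
rackFL [0.5761 0.1304 0.1159]
rackFR [ 0.6279 -0.1542  0.1174]
hL 0.1259305806173328 yaw 8.898517310376832
pL 0.29085358959533214 yaw 9.55253002205484
rackFL 0.2892380785880963 yaw 10.324143172439078
```

```bash
python3 -m creep '[[0,0,0,0,0,0,8.47],[0,0,0,0,0,0,8.47],[0,0,0,0,0,0,8.47],[0,0,0,0,0,0,8.47],[0,0,0,0,0,0,8.47],[0,0,0,0,0,0,8.47],[0,0,0,0,0,0,8.47],[0,-0.04,0.02,0,0,0,0],[0,-0.04,0.02,0,0,0,0],[0,-0.04,0.02,0,0,0,0],[0,-0.04,0.02,0,0,0,0],[0,-0.04,0.02,0,0,0,0],[0,-0.04,0.02,0,0,0,0],[0,-0.04,0.02,0,0,0,0],[0,-0.04,0.02,0,0,0,0],[0,-0.04,0.02,0,0,0,0],[0,-0.04,0.02,0,0,0,0],[0,-0.04,0.02,0,0,0,0],[0,-0.04,0.02,0,0,0,0],[0,0,0,0,0,0,0]]' 40
cat >>h.py <<'E'
def to(x,y,z):
    from station import ctrl
    from scipy.spatial.transform import Rotation as R
    o=ctrl.get_obs();r=R.from_rotvec(o["tool_rot"]);m=r.as_matrix()
    print("t",round(o["t"],2),"pos",o["tool_pos"].round(4),"ytool deg",np.degrees(np.arctan2(m[1,1],m[0,1])).round(1),"z",m[:,2].round(3),"F",o["contact_force"].round(2))
    print("shift",(m.T@(np.array([x,y,z])-o["tool_pos"])).round(4))
E
python3 -c "
from h import *
to(0.667,-0.0205,0.165)"
```

```text
t: 2.9
tool_pos: [0.5443, 0.1451, 0.2314]
tool_rot: [2.035, 2.391, -0.001]
contact_force: [-0.1, 0.9, 0.4]
opening: 0.0
t 2.9 pos [0.5443 0.1451 0.2314] ytool deg 9.2 z [ 0.001 -0.001 -1.   ] F [-0.11  0.86  0.39]
shift [-0.1829  0.0947  0.0667]
```

```bash
python3 -m creep '[[0,-0.04,0.02,0,0,0,0],[0,-0.04,0.02,0,0,0,0],[0,-0.04,0.02,0,0,0,0],[0,-0.04,0.02,0,0,0,0],[0,-0.023,0.015,0.02,0,0,0],[0,0,0,0.02,0,0,0],[0,0,0,0.02,0,0,0],[0,0,0,0,0,0,0],[0,0,0,0,0,0,0]]'
python3 - <<'E'
from h import *
from station import get_image
to(0.667,-0.0205,0.165)
a=get_image("top");b=get_image("side")
s=np.hstack([cv2.resize(i[y:y+120,x:x+80,::-1],None,fx=5,fy=5,interpolation=cv2.INTER_CUBIC) for i,x,y in((a,255,130),(b,257,130))])
cv2.imwrite("pics/near.png",s)
for c in("top","side"): print(c,proj(c,[.667,-.0205,.146]))
E
```

```text
t: 3.8
tool_pos: [0.6657, -0.015, 0.1712]
tool_rot: [-2.028, -2.398, 0.001]
contact_force: [0.8, 0.4, 0.5]
opening: 0.0002
t 3.8 pos [ 0.6657 -0.015   0.1712] ytool deg 9.6 z [-0.001  0.    -1.   ] F [0.79 0.38 0.52]
shift [-0.0056  0.0004  0.0062]
top [293.98002715 195.13475835]
side [296.67298407 207.30062641]
```

View pics/near.png

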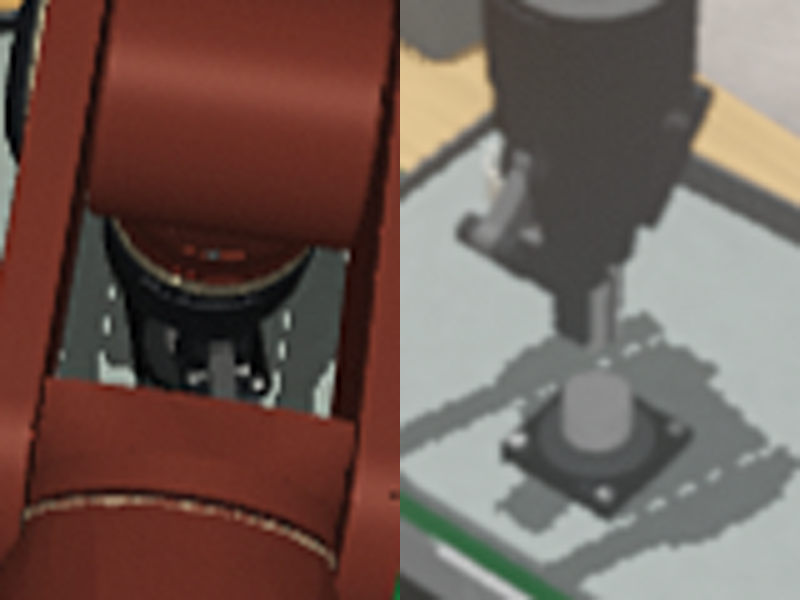

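The tip stands over the button, which matches the estimate. Next I descend to just above it.

```bash
python3 -m creep '[[0,-0.0055,0,0.004,0,0,0],[0,0,0,0.004,0,0,0],[0,0,0,0.004,0,0,0],[0,0,0,0.004,0,0,0],[0,0,0,0.001,0,0,0],[0,0,0,0,0,0,0],[0,0,0,0,0,0,0],[0,0,0,0,0,0,0]]'
python3 -m creep '[[0,0,0,0.002,0,0,0],[0,0,0,0.002,0,0,0],[0,0,0,0,0,0,0],[0,0,0,0,0,0,0],[0,0,0,0,0,0,0]]'
python3 -m creep '[[0,0,0,0.001,0,0,0],[0,0,0,0.001,0,0,0],[0,0,0,0,0,0,0],[0,0,0,0,0,0,0]]'
python3 -m creep '[[0,0,0,0.001,0,0,0],[0,0,0,0.001,0,0,0],[0,0,0,0,0,0,0],[0,0,0,0,0,0,0]]'
```

```text
t: 4.7
tool_pos: [0.667, -0.0211, 0.1546]
tool_rot: [2.029, 2.398, 0.0]
contact_force: [0.5, 0.6, 0.2]
opening: -0.0002
t: 5.2
tool_pos: [0.6669, -0.0211, 0.1503]
tool_rot: [2.029, 2.398, 0.0]
contact_force: [-0.4, 0.1, -0.6]
opening: 0.0002
t: 5.6
tool_pos: [0.6668, -0.0211, 0.1482]
tool_rot: [-2.029, -2.398, 0.0]
contact_force: [0.5, 0.5, 1.0]
opening: -0.0001
t: 6.0
tool_pos: [0.6668, -0.0211, 0.1462]
tool_rot: [-2.029, -2.398, 0.0]
contact_force: [-0.1, 0.2, -0.1]
opening: -0.0
```

```bash
for i in 1 2 3; do python3 -m creep '[[0,0,0,0.001,0,0,0],[0,0,0,0.001,0,0,0],[0,0,0,0,0,0,0]]' | grep -E "pos|force"; done
```

```text
tool_pos: [0.667, -0.0211, 0.1449]
contact_force: [-2.3, 0.6, 3.2]
tool_pos: [0.667, -0.0212, 0.1425]
contact_force: [-1.5, 0.7, 4.2]
tool_pos: [0.667, -0.0212, 0.1403]
contact_force: [-0.7, 0.0, 4.6]
```

The button gives 4 N or more from the first millimetre and 4.6 N at about 6 mm, so the bolt is up (unlocked). I back off without a click and go to the handle.

```bash
python3 -m creep '[[0,0,0,-0.002,0,0,0],[0,0,0,-0.002,0,0,0],[0,0,0,-0.002,0,0,0],[0,0,0,-0.004,0,0,0],[0,0,0,-0.02,0,0,0],[0,0,0,-0.02,0,0,0],[0.45,0.004,-0.038,0,0,0,0],[0.45,0.004,-0.038,0,0,0,0],[0.45,0.004,-0.038,0,0,0,0],[0.45,0.004,-0.038,0,0,0,0],[0.45,0.004,-0.036,0,0,0,0],[0.45,0,0,0.02,0,0,0],[0.45,0,0,0.02,0,0,0],[0.45,0,0,0,0,0,0],[0.45,0,0,0,0,0,0]]'
python3 - <<'E'
from h import *
from station import get_image
to(0.478,-0.031,0.066)
b=get_image("side");a=get_image("top")
s=np.hstack([cv2.resize(i[y:y+150,x:x+100,::-1],None,fx=4,fy=4,interpolation=cv2.INTER_CUBIC) for i,x,y in((a,245,190),(b,190,180))])
cv2.imwrite("pics/hand.png",s)
E
```

```text
t: 8.4
tool_pos: [0.4778, -0.0324, 0.15]
tool_rot: [-2.029, -2.397, 0.001]
contact_force: [0.2, -0.2, 1.0]
opening: 0.0386
t 8.4 pos [ 0.4778 -0.0324  0.15  ] ytool deg 9.5 z [-0.001  0.    -1.   ] F [ 0.16 -0.23  1.03]
shift [0.0013 0.0006 0.084 ]
```

View pics/hand.png

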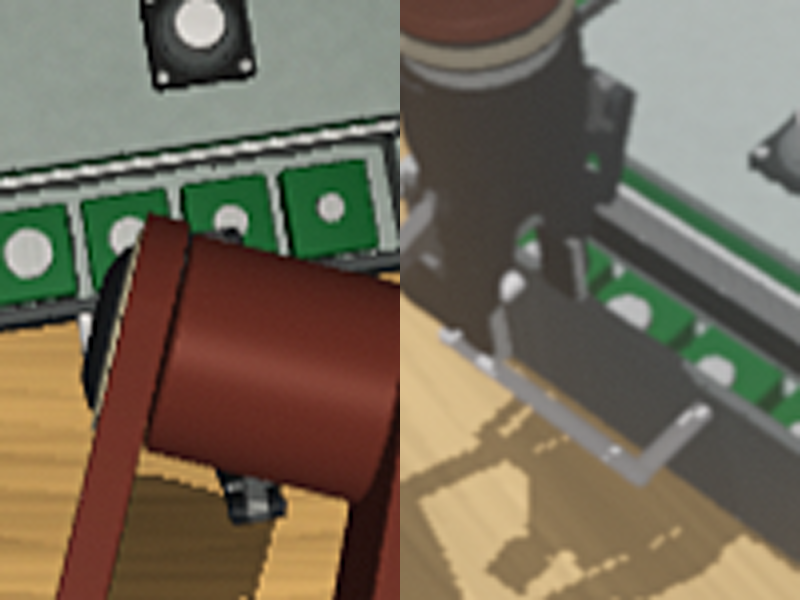

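The side view shows the open fingers straddling the bar line, which runs from about (445,335) to (640,475) in the crop. I descend in stages, watching the force.

```bash
python3 -m creep '[[0.45,0,0,0.01,0,0,0],[0.45,0,0,0.01,0,0,0],[0.45,0,0,0.01,0,0,0],[0.45,0,0,0.01,0,0,0],[0.45,0,0,0.003,0,0,0],[0.45,0,0,0.003,0,0,0],[0.45,0,0,0.003,0,0,0],[0.45,0,0,0.003,0,0,0],[0.45,0,0,0,0,0,0]]'
python3 -m creep '[[0.45,0,0,0.006,0,0,0],[0.45,0,0,0.006,0,0,0],[0.45,0,0,0.006,0,0,0],[0.45,0,0,0.006,0,0,0],[0.45,0,0,0.006,0,0,0],[0.45,0,0,0,0,0,0]]'
```

```text
t: 9.4
tool_pos: [0.478, -0.0325, 0.0981]
tool_rot: [-2.029, -2.398, 0.0]
contact_force: [-0.8, -0.2, 0.4]
opening: 0.0385
t: 10.0
tool_pos: [0.4772, -0.0323, 0.0669]
tool_rot: [-2.028, -2.397, 0.002]
contact_force: [-0.6, 0.3, -0.4]
opening: 0.0388
```

```bash
python3 -m creep '[[0,0,0,0,0,0,0],[0,0,0,0,0,0,0],[0,0,0,0,0,0,0],[0,0,0,0,0,0,0],[0,0,0,0,0,0,0]]' 30
python3 -c "
from h import *
to(0.478,-0.031,0.066)"
```

```text
t: 10.5
tool_pos: [0.4785, -0.0325, 0.0687]
tool_rot: [2.029, 2.398, 0.001]
contact_force: [0.3, -0.9, 0.6]
opening: 0.0087
t 10.5 pos [ 0.4785 -0.0325  0.0687] ytool deg 9.5 z [ 0.001 -0.    -1.   ] F [ 0.29 -0.93  0.58]
shift [ 0.0016 -0.0002  0.0027]
```

The bar is gripped. I push home in stages.

```bash
python3 -m creep '[[0,0,0.003,0,0,0,0],[0,0,0.005,0,0,0,0],[0,0,0.005,0,0,0,0],[0,0,0.005,0,0,0,0],[0,0,0.005,0,0,0,0],[0,0,0.005,0,0,0,0],[0,0,0.005,0,0,0,0],[0,0,0.005,0,0,0,0],[0,0,0.004,0,0,0,0],[0,0,0.002,0,0,0,0],[0,0,0.001,0,0,0,0],[0,0,0,0,0,0,0]]'
python3 -m creep '[[0,0,0.002,0,0,0,0],[0,0,0.002,0,0,0,0],[0,0,0.002,0,0,0,0],[0,0,0.002,0,0,0,0],[0,0,0.002,0,0,0,0],[0,0,0,0,0,0,0]]'
python3 -m creep '[[0,0,0.002,0,0,0,0],[0,0,0.002,0,0,0,0],[0,0,0.002,0,0,0,0],[0,0,0.002,0,0,0,0],[0,0,0.001,0,0,0,0],[0,0,0,0,0,0,0]]'
```

```text
t: 11.7
tool_pos: [0.5232, -0.0251, 0.0686]
tool_rot: [2.029, 2.397, 0.001]
contact_force: [0.4, -0.9, 4.3]
opening: 0.0085
t: 12.3
tool_pos: [0.533, -0.0235, 0.0686]
tool_rot: [2.029, 2.397, 0.001]
contact_force: [-0.2, -1.0, 4.2]
opening: 0.0088
t: 12.9
tool_pos: [0.5416, -0.0221, 0.0686]
tool_rot: [2.029, 2.398, 0.0]
contact_force: [0.2, -1.1, 6.0]
opening: 0.0091
```

```bash
for i in 1 2 3 ; do python3 -m creep '[[0,0,0.001,0,0,0,0],[0,0,0.001,0,0,0,0],[0,0,0.001,0,0,0,0],[0,0,0,0,0,0,0]]' | grep -E "t:|pos|force"; done
```

```text
t: 13.3
tool_pos: [0.5445, -0.0216, 0.0686]
tool_rot: [2.029, 2.398, 0.0]
contact_force: [0.1, -1.4, 4.7]
t: 13.7
tool_pos: [0.5475, -0.0211, 0.0686]
tool_rot: [2.029, 2.397, 0.0]
contact_force: [-1.3, -1.3, 5.0]
t: 14.1
tool_pos: [0.5504, -0.0206, 0.0686]
tool_rot: [2.029, 2.397, 0.0]
contact_force: [-0.4, -1.6, 5.3]
```

```bash
for i in 1 2 3 4; do python3 -m creep '[[0,0,0.001,0,0,0,0],[0,0,0,0,0,0,0]]' | grep -E "pos|force"; done
```

```text
tool_pos: [0.5514, -0.0205, 0.0686]
contact_force: [0.1, -1.0, 5.4]
tool_pos: [0.5515, -0.0204, 0.0686]
contact_force: [-3.8, -1.8, 8.7]
tool_pos: [0.5514, -0.0204, 0.0686]
contact_force: [-8.7, -2.4, 11.2]
tool_pos: [0.5515, -0.0204, 0.0685]
contact_force: [-12.3, -3.4, 13.8]
```

Hard stop at a travel of 74 mm, as estimated. I relieve the push, release and raise.

```bash
python3 -m creep '[[0,0,-0.0015,0,0,0,0],[0,0,-0.001,0,0,0,0],[0,0,0,0,0,0,0],[0,0,0,0,0,0,0]]' | grep -E "pos|force"
python3 -m creep '[[0.4,0,0,0,0,0,0],[0.4,0,0,0,0,0,0],[0.4,0,0,0,0,0,0],[0.4,0,0,-0.004,0,0,0],[0.4,0,0,-0.008,0,0,0],[0.4,0,0,-0.02,0,0,0],[0.4,0,0,-0.03,0,0,0],[0.4,0,0,-0.03,0,0,0],[0.4,0,0,-0.018,0,0,0],[0,0,0,0,0,0,0],[0,0,0,0,0,0,0]]'
python3 - <<'E'
from h import *
from station import get_image
to(0.667,-0.0211,0.165)
b=get_image("side");cv2.imwrite("pics/home.png",cv2.resize(b[140:340,170:410,::-1],None,fx=3,fy=3,interpolation=cv2.INTER_CUBIC))
E
```

```text
tool_pos: [0.5515, -0.0205, 0.0686]
contact_force: [-2.1, -1.9, 7.1]
t: 16.4
tool_pos: [0.5517, -0.0202, 0.1785]
tool_rot: [2.029, 2.398, 0.001]
contact_force: [-0.1, -0.4, 0.0]
opening: 0.0059
t 16.4 pos [ 0.5517 -0.0202  0.1785] ytool deg 9.5 z [ 0.001 -0.    -1.   ] F [-0.13 -0.41  0.02]
shift [-0.02    0.1136  0.0136]
```

View pics/home.png

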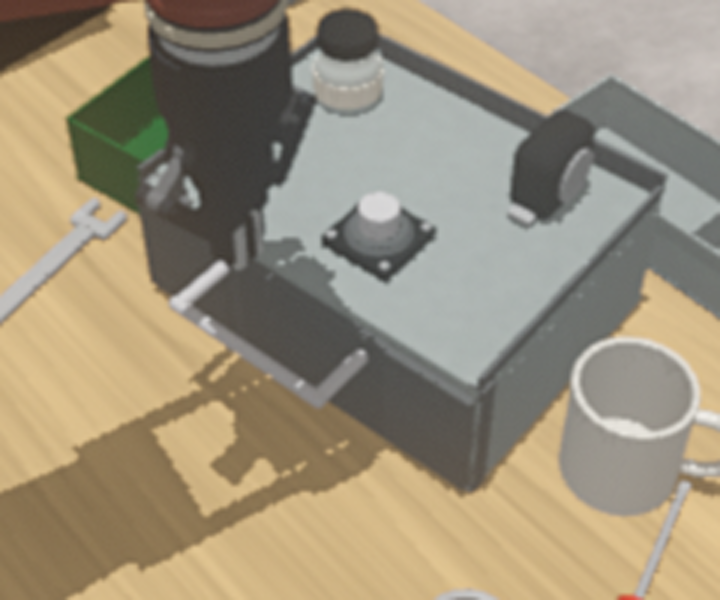

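The picture shows the drawer flush with the rack front and the handle clear. I return to the button; contact earlier was at about z = 0.146.

```bash
python3 -m creep '[[0,-0.007,0.038,0,0,0,0],[0,-0.007,0.038,0,0,0,0],[0,-0.006,0.038,0,0,0,0],[0,0,0,0.014,0,0,0],[0,0,0,0.01,0,0,0],[0,0,0,0.005,0,0,0],[0,0,0,0.001,0,0,0],[0,0,0,0,0,0,0],[0,0,0,0,0,0,0]]'
python3 -m creep '[[0,0,0,0.001,0,0,0],[0,0,0,0.001,0,0,0],[0,0,0,0.001,0,0,0],[0,0,0,0.001,0,0,0],[0,0,0,0.001,0,0,0],[0,0,0,0.001,0,0,0],[0,0,0,0.001,0,0,0],[0,0,0,0.001,0,0,0],[0,0,0,0,0,0,0]]'
```

```text
t: 17.35
tool_pos: [0.6672, -0.0211, 0.1491]
tool_rot: [2.029, 2.397, 0.001]
contact_force: [-0.5, -0.9, 1.1]
opening: 0.0002
t: 18.25
tool_pos: [0.6675, -0.0211, 0.1404]
tool_rot: [2.029, 2.398, 0.0]
contact_force: [-1.7, -0.2, 4.1]
opening: -0.0001
```

```bash
python3 -m creep '[[0,0,0,0.001,0,0,0],[0,0,0,0.001,0,0,0],[0,0,0,0.001,0,0,0],[0,0,0,0.001,0,0,0],[0,0,0,0.001,0,0,0],[0,0,0,0.001,0,0,0],[0,0,0,0.001,0,0,0],[0,0,0,0.001,0,0,0],[0,0,0,0,0,0,0]]'|grep -E "pos|force"; for i in 1 2 3; do python3 -m creep '[[0,0,0,0.001,0,0,0],[0,0,0,0,0,0,0],[0,0,0,0,0,0,0]]'|grep -E "pos|force"; done
```

```text
tool_pos: [0.6676, -0.0211, 0.1333]
contact_force: [-2.8, -0.1, 8.0]
tool_pos: [0.6676, -0.0211, 0.1326]
contact_force: [-4.2, 1.1, 8.0]
tool_pos: [0.6676, -0.0211, 0.1317]
contact_force: [-4.0, -0.3, 9.4]
tool_pos: [0.6676, -0.0211, 0.1308]
contact_force: [-4.2, 0.3, 8.9]
```

```bash
for i in 1 2 3 ; do python3 -m creep '[[0,0,0,0.0007,0,0,0],[0,0,0,0,0,0,0],[0,0,0,0,0,0,0]]'|grep -E "pos|force"; done
```

```text
tool_pos: [0.6676, -0.0211, 0.1302]
contact_force: [-4.0, -0.3, 9.3]
tool_pos: [0.6676, -0.0211, 0.1296]
contact_force: [-4.4, 0.2, 9.4]
tool_pos: [0.6676, -0.0211, 0.1295]
contact_force: [-5.0, 0.4, 12.4]
```

The stop is reached at z = 0.1295, exactly 16.5 mm of travel. I release slowly, then re-feel the first few millimetres.

```bash
python3 -m creep '[[0,0,0,0,0,0,0],[0,0,0,-0.001,0,0,0],[0,0,0,-0.001,0,0,0],[0,0,0,-0.001,0,0,0],[0,0,0,-0.001,0,0,0],[0,0,0,-0.001,0,0,0],[0,0,0,-0.001,0,0,0],[0,0,0,-0.001,0,0,0],[0,0,0,-0.001,0,0,0],[0,0,0,-0.001,0,0,0],[0,0,0,-0.001,0,0,0],[0,0,0,-0.001,0,0,0],[0,0,0,-0.001,0,0,0],[0,0,0,-0.001,0,0,0],[0,0,0,-0.001,0,0,0],[0,0,0,-0.001,0,0,0],[0,0,0,-0.001,0,0,0],[0,0,0,-0.002,0,0,0],[0,0,0,-0.003,0,0,0],[0,0,0,0,0,0,0]]'|grep -E "pos|force"
python3 -m creep '[[0,0,0,0,0,0,0],[0,0,0,0,0,0,0]]'|grep -E "pos|force"
for i in 1 2 3; do python3 -m creep '[[0,0,0,0.0015,0,0,0],[0,0,0,0.0015,0,0,0],[0,0,0,0,0,0,0]]'|grep -E "pos|force";done
```

```text
tool_pos: [0.6674, -0.021, 0.1486]
contact_force: [-0.6, 0.0, -0.0]
tool_pos: [0.6671, -0.021, 0.1479]
contact_force: [-0.5, -1.2, -0.3]
tool_pos: [0.6673, -0.0211, 0.1449]
contact_force: [0.5, 0.4, 0.7]
tool_pos: [0.6674, -0.0211, 0.142]
contact_force: [0.2, 0.1, 0.7]
tool_pos: [0.6674, -0.0211, 0.139]
contact_force: [-0.0, 0.2, 0.8]
```

The button now moves freely at under 1 N over 7 mm, so it is locked. Back to the handle.

```bash
python3 -m creep '[[0,0,0,-0.002,0,0,0],[0,0,0,-0.002,0,0,0],[0,0,0,-0.004,0,0,0],[0,0,0,-0.02,0,0,0],[0,0,0,-0.012,0,0,0],[0.4,0.007,-0.038,0,0,0,0],[0.4,0.006,-0.038,0,0,0,0],[0.4,0.006,-0.038,0,0,0,0],[0.4,0,0,0,0,0,0],[0.4,0,0,0.03,0,0,0],[0.4,0,0,0.03,0,0,0],[0.4,0,0,0.01,0,0,0],[0.4,0,0,0,0,0,0],[0.4,0,0,0,0,0,0]]'
python3 -c "
from h import *
to(0.5515,-0.0204,0.0680)"
```

```text
t: 25.45
tool_pos: [0.5529, -0.0213, 0.1105]
tool_rot: [2.028, 2.397, 0.001]
contact_force: [-0.2, -0.3, 0.9]
opening: 0.0341
t 25.45 pos [ 0.5529 -0.0213  0.1105] ytool deg 9.5 z [ 0.002 -0.    -1.   ] F [-0.2  -0.31  0.87]
shift [ 0.0012 -0.0013  0.0425]
```

```bash
python3 -m creep '[[0.4,0,-0.001,0.01,0,0,0],[0.4,0,0,0.01,0,0,0],[0.4,0,0,0.01,0,0,0],[0.4,0,0,0.008,0,0,0],[0.4,0,0,0.004,0,0,0],[0.4,0,0,0,0,0,0],[0.4,0,0,0,0,0,0]]'
python3 -m creep '[[0,0,0,0,0,0,0],[0,0,0,0,0,0,0],[0,0,0,0,0,0,0],[0,0,0,0,0,0,0],[0,0,0,0,0,0,0]]' 30
for i in 1 2 3; do python3 -m creep '[[0,0,-0.001,0,0,0,0],[0,0,0,0,0,0,0]]'|grep -E "pos|force";done
```

```text
t: 26.15
tool_pos: [0.5509, -0.0214, 0.0673]
tool_rot: [2.029, 2.398, 0.0]
contact_force: [0.2, -0.1, 0.2]
opening: 0.0341
t: 26.65
tool_pos: [0.5513, -0.0214, 0.0678]
tool_rot: [2.029, 2.397, 0.001]
contact_force: [-0.1, 0.4, 2.8]
opening: 0.0088
tool_pos: [0.5504, -0.0216, 0.0678]
contact_force: [0.7, -0.2, 4.0]
tool_pos: [0.5493, -0.0218, 0.0678]
contact_force: [1.6, 0.6, 5.0]
tool_pos: [0.5482, -0.0219, 0.0678]
contact_force: [0.7, 0.7, 5.0]
```

```bash
for i in 1 2 3 4; do python3 -m creep '[[0,0,-0.0007,0,0,0,0],[0,0,0,0,0,0,0]]'|grep -E "pos|force";done
```

```text
tool_pos: [0.5475, -0.022, 0.0678]
contact_force: [1.5, -0.0, 5.3]
tool_pos: [0.5474, -0.0221, 0.0678]
contact_force: [3.9, 1.4, 4.3]
tool_pos: [0.5472, -0.0221, 0.0678]
contact_force: [5.7, 1.3, 2.3]
tool_pos: [0.5471, -0.0221, 0.0679]
contact_force: [9.1, 1.6, 1.4]
```

The drawer is stopped by the bolt at about 4 mm, with about 9 N. I hold briefly, relieve, release and retreat.

```bash
python3 -m creep '[[0,0,0,0,0,0,0],[0,0,0,0,0,0,0],[0,0,0,0,0,0,0],[0,0,0.001,0,0,0,0],[0,0,0.001,0,0,0,0],[0,0,0.001,0,0,0,0],[0,0,0.001,0,0,0,0],[0,0,0,0,0,0,0],[0,0,0,0,0,0,0]]'
python3 -m creep '[[0.4,0,0,0,0,0,0],[0.4,0,0,0,0,0,0],[0.4,0,0,0,0,0,0],[0.4,0,0,-0.004,0,0,0],[0.4,0,0,-0.01,0,0,0],[0.4,0,0,-0.03,0,0,0],[0.4,0,0,-0.04,0,0,0],[0.4,0,0,-0.04,0,0,0],[0.4,0,-0.04,0,0,0,0],[0.4,0,-0.04,0,0,0,0],[0.4,0,0,0,0,0,0],[0.4,0,0,0,0,0,0],[0.4,0,0,0,0,0,0]]'
python3 - <<'E'
from station import get_image
import cv2
b=get_image("side");cv2.imwrite("pics/end.png",cv2.resize(b[140:340,170:410,::-1],None,fx=3,fy=3,interpolation=cv2.INTER_CUBIC))
E
```

```text
t: 28.95
tool_pos: [0.5486, -0.0218, 0.0678]
tool_rot: [-2.029, -2.398, 0.002]
contact_force: [-1.3, -0.0, 9.1]
opening: 0.009
t: 30.25
tool_pos: [0.471, -0.035, 0.1922]
tool_rot: [2.028, 2.397, 0.001]
contact_force: [-0.2, -0.6, 0.4]
opening: 0.0342
```

View pics/end.png

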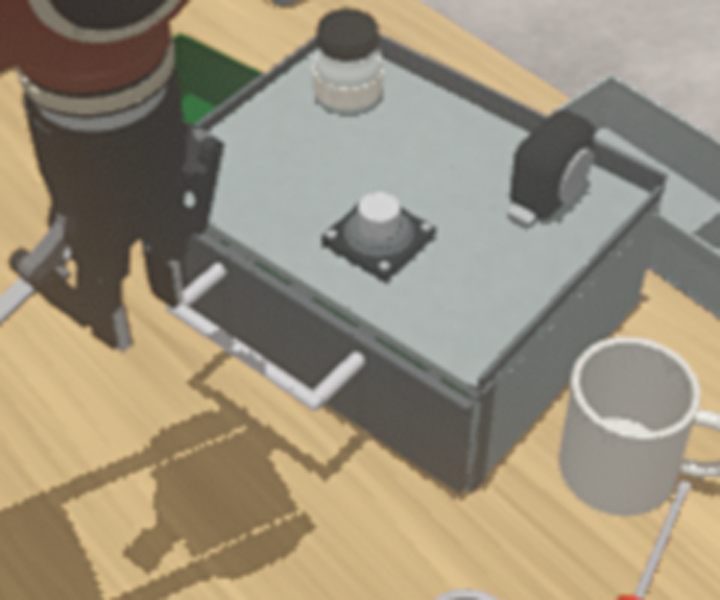

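The drawer is shut with only a few millimetres of play showing. The gripper is clear and the jar, tape and mug have not moved, so I hand the job in.

```bash
python3 -c "
from station import finish_job
print(finish_job())"
```

```text
the job is handed in; nothing more can be done
None
```

The drawer is shut and locked, and I handed the job in at about 30 s of the 72 s allowed. `finish_job` gave no verdict, as expected.

- **Finding the state:** a 6 mm feel of the button gave about 4 to 4.6 N from the start, so the bolt was up (unlocked).
- **Closing the drawer:** I gripped the handle and slid the drawer 74 mm home to a firm stop. The wrist reading reached about 12 N along the push and 14 N vertically.
- **Locking:** one full press reached the stop at 16.5 mm with about 12 N, and I released it slowly. A second feel gave under 1 N over the first 7 mm, so the bolt was down.
- **Tug:** the drawer stopped about 4 mm out against the bolt with about 9 N of pull. I held it there, eased it back about 1.5 mm and let go of the handle.

The last picture shows the drawer shut, the gripper clear and the jar, tape and mug in place. I did not check the other bystanders again, but the arm did not work near them. The bolt's force on the keeper could not be measured directly; I inferred it from the button feel and the tug. The triangulated button height was about 4 mm lower than the stated height, but contact by feel at about 146 mm matched it.

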